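# Pack the condiment caddy and hold it up ready to carry

## Robot

A 6-joint arm with a two-finger parallel gripper is mounted at the origin on the work surface. World frame = base frame: x ahead of the robot, y to its left, z up, the work surface at z = 0. Lengths are in mm, angles in rad, forces in N, time in s.
With the tool pointing down it reaches from about 275 to 825 mm from the base axis. Payload 4.9 kg.
Tool frame: the origin (TCP) lies between the finger pads, 19 mm behind the fingertips; this is the grasp point; z points along the fingers, y is the line along which they close (so a half turn about z gives the same grasp; the last joint's range is limited). The gripper opens to 85 mm and grips with 20 to 120 N. Pads are 22 mm wide; open, the fingers measure 114 mm over their backs; the gripper's body (76 mm by 85 mm) begins 54 mm behind the grasp point. The pads swing forward as they close: fully open they stand 13 mm farther back than shut.
Start: joints at [-1.259, 0.326, -0.193, 1.052, 0, 1.437], TCP at [237.163, -496.259, 249.981] pointing down, gripper open.
Joint ranges: [-2.65, 2.65], [-0.97, 1.79], [-1.3, 1.35], [-1.93, 2.1], [-1.47, 1.37], [-3.14, 3.14]. Speed limits (rad/s): [2.57, 2.57, 3.14, 3.14, 3.14, 3.14].

## Interface

Orientations are given as [roll, pitch, yaw] about the fixed x, y, z axes, in that order (R = Rz(yaw) Ry(pitch) Rx(roll)).
In Python, from bench import bot, solve_ik, imaging gives the robot as it stands. Calls block until the motion is done:
- bot.move_ptp(position, orientation): joint-space move of the TCP to a pose.
- bot.movel(position, rot=None, max_speed=150, threshold=None): straight line of the TCP; rot=None keeps the orientation; max_speed is the mean speed in mm/s. With threshold (N) it stops when the force on the tool has changed by that much, and returns True; else False.
- bot.move_j(angles): joint-space move.
- bot.grip(opening, effort=None): opening from 0.0 (shut) to 1.0 (fully open); effort is the grip in N (None keeps the last); returns when the fingers have stopped.
- bot.dwell(seconds).
- solve_ik(position, orientation): joint angles nearest the present ones, or None.
- bot.get_state(): the state.
- imaging.capture(name): name is "side" or "top" or "wrist"; returns the picture (420x560x3 uint8, blue, green, red); there is no depth.
- imaging.camera_model(name): a dict with "K" (3x3 intrinsics, pixels), "k1" (the pictures are not rectified: a ray, as slopes to the right and down, at radius r is drawn at 1 + k1 r^2 times it, then the intrinsics apply), "position" and "rotation" of the camera in the world. Camera axes: x right, y up, looking along -z (the intrinsics and any distortion apply to the point x, -y, -z); pixel columns grow to the right and rows downward; lengths in mm; the calibration is good to about 2 mm. A picture is of the moment at which its call begins: read the wrist's pose just before it. camera_model takes no time and is no camera call; for the wrist camera it gives the pose at the moment of the call.
A pose or a line that the arm cannot do raises bot.IKError and nothing moves.
- bot.sign_off(): hands the job in; it is judged then, once.
The state is a dict: "t": time; "qpos": joint angles; "joint_velocities": joint speeds; "effort": joint torques, N m; "tcp_pos": TCP position; "orientation": TCP orientation; "contact_force": force on the tool from outside, world axes, zero at the start; "wrist_torque": the same for the moment, N m; "opening": opening from 0.0 (shut) to 1.0 (fully open); "gripper_force": force on a finger pad.
Only numpy, scipy, OpenCV 4.12 (cv2) and the standard library are available. Lean on these libraries where they do the work, as an engineer would, in place of code of your own. Each camera call takes 0.05 s, during which the arm holds its last target. There are 200 camera calls.

## Task

Stand the amber spice jar with the red lid and the square yellow tin upright in the two empty places of the wooden condiment caddy, beside the two jars already in it, while the caddy stands on the worktop. Then take the caddy by its carrying bar, lift it so that it hangs level at least 8 cm clear of the worktop, and finish while still holding it there, steady and with all four things in it. Leave the green can, the red plate and the sauce bottle alone.

Things in the scene. Friction and masses are not known exactly. Their poses are not given: they have to be found in the camera images.
- caddy: Loose open plywood caddy, 202 (its x) by 120 (y) mm, 0.3 kg. Walls 40 high, 5 thick, floor 5 thick. Origin: centre of underside. At own +x and -x a pocket, 60 (x) by 110 (y) inside, for two jars abreast along y, one already at one end; between them a 62 mm channel with two spoons fixed in it. A carrying bar runs along y over the middle (see caddy_handle).
- caddy_handle (a point): Middle of the dark square carrying bar, 16 by 16 mm, 120 mm long along the caddy's y, 117 to 133 mm above the caddy's underside, on two posts 22 mm wide (x) at y = +-57 mm. Axes as the caddy's: fingers close on the bar along x.
- gap_a (a point): Where the underside of a thing put in the first empty place belongs: pocket floor, caddy x = +66, y = -27.5, z = +5 mm.
- gap_b (a point): The same for the second empty place: caddy x = -66, y = +27.5, z = +5 mm. Either thing fits either place, with about 5 mm to spare all round.
- jar: Round spice jar to be packed: amber body, paper label, red lid, 50 mm diameter all the way up, 94 mm high, about 0.12 kg. Origin: centre of its underside, z up.
- tin: Square tin to be packed: yellow with a green label and a silver lid, 48 by 48 mm, 92 mm high, about 0.12 kg. Origin: centre of its underside; x and y square to its sides, z up. It fits only when its sides are about parallel to the caddy's.
- salt: White jar with a steel lid, already in the caddy at about x = +66, y = +27.5 mm; 50 mm diameter, 94 mm high, loose, about 0.11 kg. Origin: centre of its underside.
- pepper: Dark brown jar with a black lid, already in the caddy at about x = -66, y = -27.5 mm; 50 mm diameter, 94 mm high, loose, about 0.11 kg. Origin: centre of its underside.
- can: Bystander: green drinks can with a silver band, 66 mm diameter, 115 mm high, loose. Origin: centre of its underside.
- plate: Bystander: red plate, 180 mm diameter, 20 mm high, loose. Origin: centre of its underside.
- soy: Bystander: dark amber sauce bottle with a yellow cap, 60 mm diameter, 200 mm high, loose. Origin: centre of its underside.
Things that resemble listed ones, but are neither listed nor needed, are in the scene too. What is shaped like the tin but purple is not meant.

How it is judged (in metres and radians):
On the way:
1. jar and tin stand upright in the caddy with the two other jars, let go, the caddy still standing on the worktop ((x of jar in the frame of caddy between 0.05 and 0.082 m or x of jar in the frame of caddy between -0.082 and -0.05 m) and y of jar in the frame of caddy between -0.038 and 0.038 m and z of jar in the frame of caddy between -0.003 and 0.013 m and angle between the z axis of each of jar, tin, salt, pepper and the z axis of caddy, either way round below 0.12 rad and (x of tin in the frame of caddy between 0.05 and 0.082 m or x of tin in the frame of caddy between -0.082 and -0.05 m) and y of tin in the frame of caddy between -0.038 and 0.038 m and z of tin in the frame of caddy between -0.003 and 0.013 m and (x of salt in the frame of caddy between 0.05 and 0.082 m or x of salt in the frame of caddy between -0.082 and -0.05 m) and y of salt in the frame of caddy between -0.038 and 0.038 m and z of salt in the frame of caddy between -0.003 and 0.013 m and (x of pepper in the frame of caddy between 0.05 and 0.082 m or x of pepper in the frame of caddy between -0.082 and -0.05 m) and y of pepper in the frame of caddy between -0.038 and 0.038 m and z of pepper in the frame of caddy between -0.003 and 0.013 m and contact force between the fingers and jar below 0.3 N and contact force between the fingers and tin below 0.3 N and height (world z) of caddy below 0.01 m and angle between caddy's own z axis and vertical below 0.05 rad), for 0.2 s.
At the end, for the whole second after the job is handed in: Caddy held by its bar (TCP within 50 mm of its middle), underside 75 to 350 mm up, tilt under 0.10 rad, under 0.03 m/s and 0.15 rad/s, carried by nothing else; all four things upright on the pocket floors (8 mm, 0.12 rad); can, plate, bottle within 30 mm of their start (height (world z) of caddy between 0.075 and 0.35 m and angle between caddy's own z axis and vertical below 0.1 rad and linear speed of caddy below 0.03 m/s and angular speed of caddy below 0.15 rad/s and contact force between the fingers and caddy above 2 N and distance between the grasp point and caddy_handle below 0.05 m and contact force between each of table, can, plate, soy and caddy below 0.1 N and (x of jar in the frame of caddy between 0.05 and 0.082 m or x of jar in the frame of caddy between -0.082 and -0.05 m) and y of jar in the frame of caddy between -0.038 and 0.038 m and z of jar in the frame of caddy between -0.003 and 0.013 m and angle between the z axis of each of jar, tin, salt, pepper and the z axis of caddy, either way round below 0.12 rad and (x of tin in the frame of caddy between 0.05 and 0.082 m or x of tin in the frame of caddy between -0.082 and -0.05 m) and y of tin in the frame of caddy between -0.038 and 0.038 m and z of tin in the frame of caddy between -0.003 and 0.013 m and (x of salt in the frame of caddy between 0.05 and 0.082 m or x of salt in the frame of caddy between -0.082 and -0.05 m) and y of salt in the frame of caddy between -0.038 and 0.038 m and z of salt in the frame of caddy between -0.003 and 0.013 m and (x of pepper in the frame of caddy between 0.05 and 0.082 m or x of pepper in the frame of caddy between -0.082 and -0.05 m) and y of pepper in the frame of caddy between -0.038 and 0.038 m and z of pepper in the frame of caddy between -0.003 and 0.013 m and distance of each of can, plate, soy from where it was at the start of the episode below 0.03 m); the arm keeps its last pose, push and grip.
It fails at once if the can, the plate or the sauce bottle is moved more than 30 mm (distance of any of can, plate, soy from where it was at the start of the episode above 0.03 m).
It fails at once if the caddy is tipped by more than 0.35 rad (angle between caddy's own z axis and vertical above 0.35 rad).
It also fails if it takes over 69 s, if anything falls off the work surface, if the arm or the gripper's body presses on something with over 40 N, if the wrist force passes 120 N, or if a joint passes its speed limit or range.

## Working session

There is one attempt and no reset: what is moved stays moved. The work goes in short steps, each a Python script; the robot and the scene stay as the last script left them, time stands still between calls to the robot, and variables do not carry over. Pictures are saved under pics/ and viewed, at most 10 in all, crops included, and the job is handed in when it is done.

```bash
mkdir -p pics; ls
python3 - <<'E'
from bench import bot, solve_ik, imaging
import cv2
for n in ("side","top"):
    cv2.imwrite(f"pics/{n}0.png",imaging.capture(n))
    m=imaging.camera_model(n);print(n,m)
print(bot.get_state())
E
```

```text
pics
side {'K': array([[452.5699258 ,   0.        , 278.27578542],
       [  0.        , 452.5699258 , 215.57326095],
       [  0.        ,   0.        ,   1.        ]]), 'k1': -0.06501238438211286, 'position': array([165.53410732, 577.24189783, 891.32932283]), 'rotation': array([ 0.76216171, -0.01240018, -2.50522767])}
top {'K': array([[512.19964194,   0.        , 279.72192971],
       [  0.        , 512.19964194, 200.86892002],
       [  0.        ,   0.        ,   1.        ]]), 'k1': -0.09911856466498913, 'position': array([ 429.66634224,  -21.69922556, 1231.28057869]), 'rotation': array([ 0.16147412, -0.01410509, -1.57220573])}
{'t': 0.1, 'qpos': array([-1.25918556e+00,  3.26846624e-01, -1.93445976e-01,  1.05197721e+00,
        1.61405948e-05,  1.43658317e+00]), 'joint_velocities': array([-1.09284683e-03, -2.81889101e-03,  2.65572277e-03, -1.63397702e-03,
       -6.09926454e-05, -2.71295406e-04]), 'effort': array([-3.90930873e-04, -4.44238293e+01,  2.63038337e+01,  7.87218305e-03,
       -2.08044894e-04, -9.19288794e-06]), 'tcp_pos': array([ 237.02623735, -495.79431375,  249.30709007]), 'orientation': array([-3.14013458e+00, -2.13163071e-04,  4.45823753e-01]), 'contact_force': array([-0.39034535,  0.00811422,  0.11217808]), 'wrist_torque': array([ 0.02812438, -0.00322837, -0.06096646]), 'gripper_force': 0.0, 'opening': 1.00056229760196}
```

View pics/top0.png

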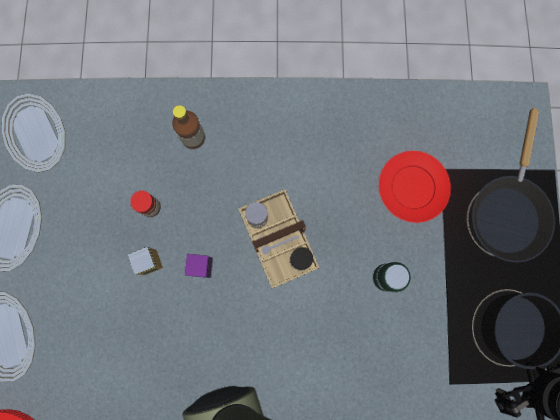

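View pics/side0.png

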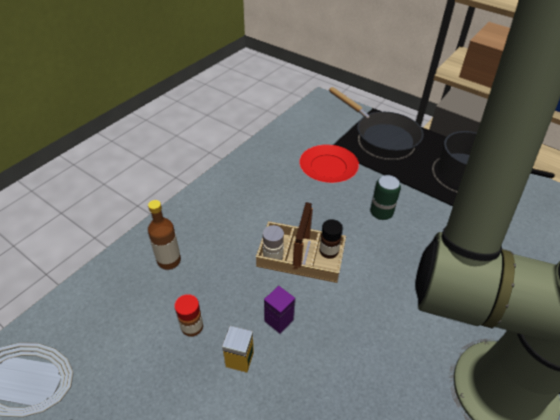

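The top picture shows these, by pixel:
- Red-lid jar at (142,202).
- Silver-lid tin at (144,260).
- Purple decoy at (198,265).
- Caddy around (279,238), with salt at (257,213), pepper at (301,258) and the dark bar between.
- Can at (392,277), plate at (415,187), bottle at (188,128).

The side view agrees: jar (189,315) has an amber body and label, and tin (238,348) is yellow with a silver lid. For the tin there are two candidates: (144,260) with the silver lid and yellow sides, which fits, and (198,265), which is purple and therefore not meant. I'll take close wrist views next.

```bash
cat > h.py <<'E'
from bench import bot, solve_ik, imaging
import numpy as np, cv2
from scipy.spatial.transform import Rotation as Ro
pi=np.pi
def world(m,px,z):
    px=np.asarray(px,float).reshape(-1,1,2)
    u=cv2.undistortPoints(px,m["K"],np.array([m["k1"],0,0,0.]))[:,0]
    d=Ro.from_euler('xyz',m["rotation"]).apply(np.c_[u[:,0],-u[:,1],-np.ones(len(u))])
    return (m["position"]+d*((z-m["position"][2])/d[:,2])[:,None])[:,:2]
def pix(m,P):
    P=np.atleast_2d(P).astype(float)
    c=Ro.from_euler('xyz',m["rotation"]).inv().apply(P-m["position"])
    s=np.c_[c[:,0],-c[:,1],-c[:,2]]
    return cv2.projectPoints(s.reshape(-1,1,3),np.zeros(3),np.zeros(3),m["K"],np.array([m["k1"],0,0,0.]))[0][:,0]
def down(p,yaw): bot.move_ptp(list(p),[pi,0,yaw])
def snap(n,name):
    m=imaging.camera_model(n); im=imaging.capture(n); cv2.imwrite(f"pics/{name}.png",im); return m,im
E
python3 - <<'E'
from h import *
m=imaging.camera_model("top")
j,t,c,sa,pe,can,soy=[world(m,p,z)[0] for p,z in [((142,202),94),((144,260),92),((279,236),133),((257,213),99),((301,258),99),((392,277),115),((180,112),200)]]
print(j,t,c,sa,pe,can,soy)
mid=(j+t)/2
down([*mid,300],0.446)
m,im=snap("wrist","w_items"); np.savez("w_items.npz",**m,im=im); print(bot.get_state()["t"],m["position"],m["rotation"],pix(m,[[*j,94],[*t,92]]))
down([*c,330],1.92)
m,im=snap("wrist","w_cad"); np.savez("w_cad.npz",**m,im=im); print(bot.get_state()["t"],m["position"],pix(m,[[*c,133],[*sa,99],[*pe,99]]))
E
```

```text
[612.05393155 272.84340906] [481.83297388 263.80695582] [532.04693657 -35.78385315] [586.64154881  12.7944002 ] [486.54716971 -84.6603029 ] [ 443.73082199 -282.00710568] [787.29520743 173.51459565]
3.0583 [617.11675156 302.4143397  424.36923643] [-3.10179275e-01 -1.47376583e-05 -1.12615127e+00] [[307.64339275 112.75876944]
 [255.29191662 241.72066739]]
4.8583 [504.39685126  39.24317437 454.42270274] [[279.44802365 185.4194112 ]
 [350.12188772 149.60306534]
 [220.29617158 206.62674977]]
```

View pics/w_items.png

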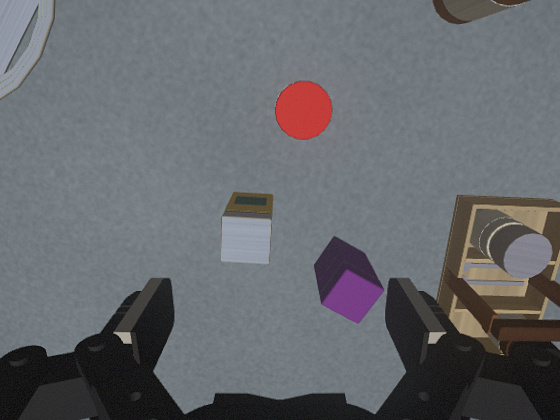

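View pics/w_cad.png

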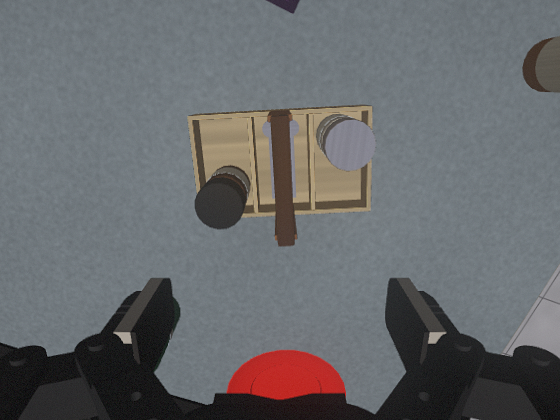

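The wrist view shows the red lid at (304,110), the silver-lid tin at (246,240) and the purple decoy at (352,295). In the caddy view the bar runs from (280,115) to (287,240), with salt at (347,142) and pepper at (221,202). The empty places are lower right and upper left, and the spoons lie low. I'll check identity in one crop and measure everything.

```bash
cat > meas.py <<'E'
from h import *
def comp(mask,seed):
    n,l,s,c=cv2.connectedComponentsWithStats(mask.astype(np.uint8)); return l==l[seed[1],seed[0]]
def hull_world(m,mask,z):
    cs=cv2.findContours(mask.astype(np.uint8),cv2.RETR_EXTERNAL,cv2.CHAIN_APPROX_NONE)[0]
    return world(m,max(cs,key=cv2.contourArea).reshape(-1,2),z).astype(np.float32)
def near(im,seed,tol):
    hsv=cv2.GaussianBlur(im,(3,3),0).astype(int); ref=hsv[seed[1]-3:seed[1]+4,seed[0]-3:seed[0]+4].reshape(-1,3).mean(0)
    return comp(np.abs(hsv-ref).max(2)<tol,seed)
def rect(w): 
    (c,s,a)=cv2.minAreaRect(w); return np.round(c,1),np.round(s,1),round(a,1)
def circ(w):
    c,r=cv2.minEnclosingCircle(w); e=cv2.fitEllipse(w); return np.round(c,1),round(r,1),np.round(e[0],1),np.round(e[1],1)
E
python3 - <<'E'
from meas import *
A=np.load("w_items.npz");B=np.load("w_cad.npz")
ia,ib=A["im"],B["im"]
print("jar",circ(hull_world(A,near(ia,(304,110),45),94)))
print("tin",rect(hull_world(A,near(ia,(246,242),22),92)))
print("purple",rect(hull_world(A,near(ia,(352,295),22),92)))
print("salt",circ(hull_world(B,near(ib,(347,142),25),99)))
print("pepper",circ(hull_world(B,near(ib,(221,202),18),99)))
hsv=cv2.cvtColor(ib,cv2.COLOR_BGR2HSV)
w=(hsv[...,0]>8)&(hsv[...,0]<28)&(hsv[...,1]>60)&(hsv[...,2]>70)
w=cv2.morphologyEx(w.astype(np.uint8),cv2.MORPH_CLOSE,np.ones((9,9)));w[:90]=0;w[260:]=0
print("caddy",rect(hull_world(B,w,40)))
bm=near(ib,(283,180),22); print("bar",rect(hull_world(B,bm,133)))
bm=bm.copy(); rows=[130,150,170,190,210,225]
for r in rows:
    x=np.where(bm[r])[0]; print(r,x.min(),x.max(),world(B,[((x.min()+x.max())/2,r)],133)[0].round(1))
s=cv2.imread("pics/side0.png")[230:390,140:320]
cv2.imwrite("pics/crop.png",cv2.resize(s,None,fx=3.5,fy=3.5,interpolation=cv2.INTER_CUBIC))
E
```

```text
jar (array([612.2, 277.2]), 24.5, array([612.2, 277.2]), array([47.9, 48.1]))
tin (array([478.6, 273.3]), array([46.2, 46.1]), 21.7)
purple (array([468.7, 148.9]), array([46. , 46.1]), 84.7)
salt (array([ 568.6, -115.2]), 354.2, array([547.5, -69.4]), array([444. , 672.1]))
pepper (array([486.1, -78.6]), 29.7, array([485.4, -79.3]), array([47.8, 58.9]))
caddy (array([541.7, -51. ]), array([200.8, 160.1]), 23.1)
bar (array([529.7, -33. ]), array([ 46. , 123.3]), 32.7)
130 271 288 [515.4  10. ]
150 273 289 [522.5  -5.6]
170 274 290 [529.4 -21.9]
190 275 291 [536.5 -38.7]
210 259 294 [537.4 -58.4]
225 275 294 [549.3 -69.5]
```

View pics/crop.png

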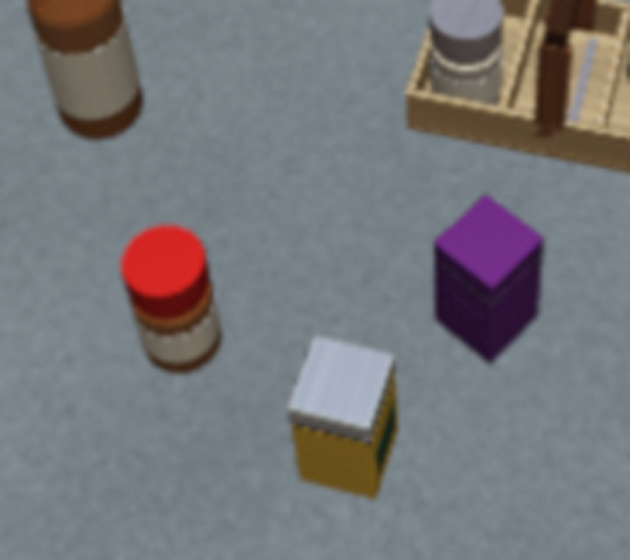

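The crop confirms both: the red-lid jar has an amber body and paper label, and the silver-lid tin is yellow with a green label. The purple box is the decoy. I'll finish the caddy pose offline from the rim corners.

Run:
```python
from meas import *
B=np.load("w_cad.npz"); ib=B["im"]
hsv=cv2.cvtColor(ib,cv2.COLOR_BGR2HSV)
w=(hsv[...,0]>8)&(hsv[...,0]<28)&(hsv[...,1]>60)&(hsv[...,2]>70)
w[:90]=0;w[260:]=0;w[:,:150]=0;w[:,410:]=0
c,s=np.cos(np.radians(23.1)),np.sin(np.radians(23.1)); R=np.array([[c,s],[-s,c]])
loc=lambda p,z:(world(B,p,z)-[531,-28])@R.T
# rim edges at columns / rows
for col in (200,235,330,350,365):
    y=np.where(w[:,col])[0]; print(col,y.min(),y.max(),loc([(col,y.min()),(col,y.max())],40).round(1).tolist())
for row in (130,150,180,195):
    x=np.where(w[row])[0]; print(row,x.min(),x.max(),loc([(x.min(),row),(x.max(),row)],40).round(1).tolist())
for r in (130,150,170,190,225):
    x=np.where(near(ib,(283,180),22)[r])[0]; print("bar",loc([(x.min(),r),(x.max(),r)],133).round(1).tolist())
d=(ib.astype(int).max(2)<140)&(hsv[...,1]>60)
col=np.where((hsv[:,285,1]>70)&(np.arange(420)>95)&(np.arange(420)<260))[0]; print("barcol",col.min(),col.max(),loc([(285,col.min()),(285,col.max())],133).round(1), ib[100:130:3,280].tolist(), ib[225:252:3,286].tolist())
g=cv2.cvtColor(ib,cv2.COLOR_BGR2GRAY)
h=cv2.HoughCircles(g[90:200,300:400],cv2.HOUGH_GRADIENT,1,100,param1=80,param2=12,minRadius=22,maxRadius=32); h=h[0,0]+[300,90,0];print("salt",h,loc([h[:2]],99))
print("pepper",loc([(221,202)],99),)
```

```text
200 114 189 [[-85.4, 54.1], [-95.2, -29.9]]
235 112 181 [[-47.1, 54.0], [-53.9, -22.7]]
330 107 212 [[56.2, 53.7], [54.5, -66.0]]
350 107 210 [[77.9, 52.6], [78.1, -64.8]]
365 106 210 [[94.2, 52.9], [95.8, -65.8]]
130 190 316 [[-98.4, 37.6], [40.4, 29.9]]
150 192 320 [[-98.9, 15.5], [44.3, 7.6]]
180 196 370 [[-98.6, -19.0], [101.0, -29.8]]
195 249 369 [[-39.2, -40.2], [100.2, -47.7]]
bar [[-6.7, 41.5], [7.8, 40.7]]
bar [[-6.0, 24.3], [7.9, 23.6]]
bar [[-6.1, 6.7], [8.0, 5.9]]
bar [[-6.3, -11.6], [8.0, -12.3]]
bar [[-8.2, -44.9], [9.3, -45.8]]
barcol 109 245 [[  6.1  58.2]
 [  0.  -65.4]] [[129, 124, 119], [129, 125, 117], [132, 129, 121], [55, 72, 88], [50, 57, 74], [47, 50, 60], [51, 60, 78], [52, 64, 83], [52, 64, 81], [51, 60, 80]] [[48, 56, 76], [54, 62, 81], [54, 63, 81], [50, 58, 77], [50, 58, 76], [50, 59, 76], [52, 59, 77], [109, 108, 107], [131, 126, 118]]
salt [350.5        144.5         24.60000038] [[67.54040676 20.56603097]]
pepper [[-61.91551754 -29.88080276]]
```

```bash
cat >> h.py <<'E'
C=np.array([534.2,-33.2]); CY=np.radians(23.1)
def cad(x,y): c,s=np.cos(CY),np.sin(CY); return C+[c*x-s*y,s*x+c*y]
def log(*a):
    s=bot.get_state(); print(*a,round(s["t"],2),s["tcp_pos"].round(1),"op",round(s["opening"],3),"f",round(s["gripper_force"],1),s["contact_force"].round(1))
E
python3 - <<'E'
from h import *
y=CY+pi/2
bot.grip(1.0,45)
down([612.2,277.2,200],y); print(bot.movel([612.2,277.2,73],max_speed=120,threshold=15)); log("at jar")
bot.grip(0.0,45); log("gripped")
bot.movel([612.2,277.2,260]); log("up")
g=cad(66,-28)
down([*g,260],y); bot.dwell(.3); log("over"); np.savez("w_gap.npz",im=(r:=snap("wrist","w_gap"))[1],**r[0])
E
```

```text
False
at jar 7.59 [612.9 277.4  74. ] op 1.001 f 0.0 [0.2 0.2 0.1]
gripped 8.02 [612.6 277.4  73.8] op 0.575 f 46.6 [-1.3  0.4  4.8]
up 9.42 [611.6 277.  258.8] op 0.572 f 46.7 [-0.2  0.3 -1.7]
over 10.9 [606.  -32.1 259.9] op 0.576 f 46.7 [ 0.   0.2 -1. ]
```

View pics/w_gap.png

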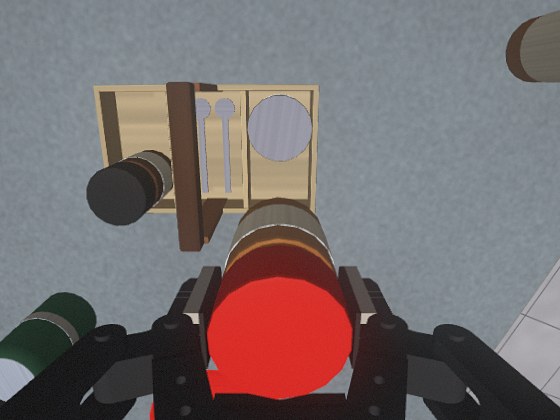

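The jar is held and hanging over its place. The caddy rim spans columns 95 to 319, salt is at (280,128), and the empty right pocket is partly hidden by the jar. I'll recheck the caddy pose numerically from this nearer view.

```bash
cat > rim.py <<'E'
from meas import *
def rim(fn,cols,rows,salt=None):
    B=np.load(fn); ib=B["im"]; hsv=cv2.cvtColor(ib,cv2.COLOR_BGR2HSV)
    w=(hsv[...,0]>8)&(hsv[...,0]<28)&(hsv[...,1]>60)&(hsv[...,2]>70)
    c,s=np.cos(CY),np.sin(CY); R=np.array([[c,s],[-s,c]])
    loc=lambda p,z:((world(B,p,z)-C)@R.T).round(1).tolist()
    for k in cols:
        v=np.where(w[:230,k])[0]; print("col",k,v.min(),v.max(),loc([(k,v.min()),(k,v.max())],40))
    for r in rows:
        v=np.where(w[r,:400])[0]; print("row",r,v.min(),v.max(),loc([(v.min(),r),(v.max(),r)],40))
    if salt: m=near(ib,salt,30); print("salt",circ(hull_world(B,m,99)),loc([np.argwhere(m)[:,::-1].mean(0)],99))
E
python3 -c "
from rim import *
rim('w_gap.npz',[110,130,230,270,300],[110,130,150,180],(280,128))"
```

```text
col 110 86 164 [[-85.1, 58.4], [-94.2, -12.1]]
col 130 85 161 [[-66.8, 59.1], [-74.6, -9.3]]
col 230 85 212 [[22.5, 58.5], [18.1, -59.9]]
col 270 85 229 [[58.0, 58.5], [57.2, -77.6]]
col 300 85 208 [[84.5, 58.5], [86.6, -55.7]]
row 110 97 317 [[-99.8, 37.7], [100.2, 37.0]]
row 130 100 317 [[-99.4, 19.7], [100.8, 19.2]]
row 150 102 316 [[-100.1, 1.2], [100.4, 0.9]]
row 180 154 315 [[-53.5, -27.8], [100.4, -27.7]]
salt (array([585. ,  17.1]), 25.2, array([584.8,  16.9]), array([47.4, 49.5])) [[66.2, 26.7]]
```

```bash
sed -i 's/534.2,-33.2/534.8,-33.7/' h.py
python3 - <<'E'
from h import *
y=CY+pi/2
g=cad(66,-28.3)
bot.movel([*g,150],max_speed=150); print(bot.movel([*g,78],max_speed=50,threshold=8)); log("down")
bot.grip(0.75); log("open"); bot.movel([*g,200]); log("up")
t=[478.6,273.3]; ty=np.radians(111.7)
down([*t,200],ty); bot.grip(1.0); print(bot.movel([*t,73],max_speed=120,threshold=15)); log("tin")
bot.grip(0.0,45); log("gripped"); bot.movel([*t,260]); log("up")
g=cad(-66,30); down([*g,260],y); bot.dwell(.3); log("over"); np.savez("w_gap2.npz",im=(r:=snap("wrist","w_gap2"))[1],**r[0])
E
```

```text
True
down 13.12 [609.4 -33.4  80.8] op 0.578 f 47.8 [ 3.   2.  -1.4]
open 13.43 [610.  -33.2  81.5] op 0.749 f 0.0 [4.3 2.8 2.8]
up 14.37 [605.6 -33.8 198.9] op 0.751 f 0.0 [-0.3  0.1  0.9]
False
tin 17.18 [479.2 273.6  73.7] op 0.997 f 0.0 [-0.4  0.6 -1.3]
gripped 17.62 [479.1 273.5  73.6] op 0.556 f 47.3 [-0.7 -0.3  4.7]
up 19.02 [478.1 273.1 259. ] op 0.556 f 46.9 [-0.2  0.1 -1.5]
over 20.48 [462.5 -31.3 259.9] op 0.556 f 46.8 [ 0.3  0.  -0.8]
```

View pics/w_gap2.png

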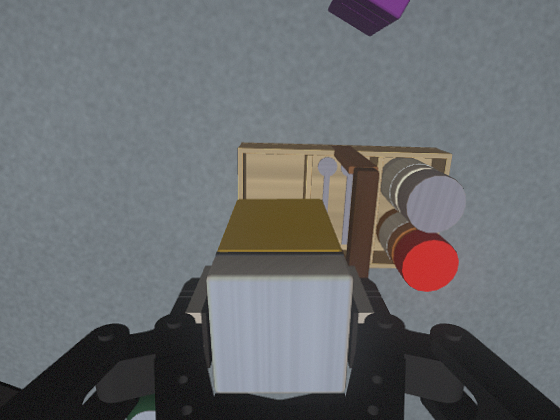

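The tin is held over the left pocket. The jar's red lid is at (427,262) beside salt (435,203), standing in the caddy. The release showed a few newtons sideways, so I'll re-measure the caddy and jar.

Run:
```python
from meas import *
B=np.load("w_gap2.npz"); ib=B["im"]; hsv=cv2.cvtColor(ib,cv2.COLOR_BGR2HSV)
w=(hsv[...,0]>8)&(hsv[...,0]<28)&(hsv[...,1]>60)&(hsv[...,2]>70)
c,s=np.cos(CY),np.sin(CY); R=np.array([[c,s],[-s,c]])
loc=lambda p,z:((world(B,p,z)-C)@R.T).round(1).tolist()
for k in (245,260,290,320,400,420,440):
    v=np.where(w[120:190,k])[0]+120; print("col",k,v.min(),loc([(k,v.min())],40))
for r in (155,165,180,190):
    v=np.where(w[r,200:480])[0]+200; print("row",r,v.min(),v.max(),loc([(v.min(),r),(v.max(),r)],40))
bm=near(ib,(362,220),22)
for r in (180,200,220,240): v=np.where(bm[r])[0]; print("bar",v.min(),v.max(),loc([(v.min(),r),(v.max(),r)],133))
for n,p,z in (("salt",(435,203),99),("jar",(427,262),99)):
    m=near(ib,p,40); q=hull_world(B,m,z); print(n,circ(q),((np.array(cv2.minEnclosingCircle(q)[0])-C)@R.T).round(1))
print(ib[165,238:252].tolist())
# tin lid edges in hand
m=near(ib,(280,330),25); q=hull_world(B,m,259.9-73.7+92); print("tin",rect(q),bot.get_state()["tcp_pos"],((np.array(cv2.minAreaRect(q)[0])-C)@R.T).round(1))
```

```text
col 245 143 [[-97.5, 65.0]]
col 260 143 [[-83.6, 65.0]]
col 290 144 [[-55.9, 64.1]]
col 320 145 [[-28.1, 63.3]]
col 400 147 [[46.7, 61.8]]
col 420 147 [[65.5, 61.9]]
col 440 151 [[85.0, 58.3]]
row 155 238 451 [[-104.3, 53.9], [96.0, 54.6]]
row 165 238 449 [[-104.6, 44.4], [95.4, 45.1]]
row 180 238 381 [[-105.1, 30.0], [31.4, 30.2]]
row 190 238 380 [[-105.4, 20.1], [31.3, 20.4]]
bar 353 377 [[-14.5, 51.8], [2.3, 51.9]]
bar 351 375 [[-15.0, 37.3], [2.1, 37.4]]
bar 350 373 [[-14.8, 22.3], [1.8, 22.3]]
bar 348 371 [[-15.4, 6.8], [1.6, 6.8]]
salt (array([ 505.7, -100.7]), 309.2, array([470.2, -72.6]), array([391.2, 525.9])) [-53.1 -50.2]
jar (array([605.8, -37.7]), 24.3, array([605.8, -37.7]), array([47.6, 47.7])) [ 63.7 -31.6]
[[119, 152, 172], [120, 150, 167], [117, 146, 163], [119, 150, 167], [106, 146, 174], [52, 65, 71], [57, 67, 76], [60, 74, 84], [104, 131, 144], [117, 148, 163], [120, 148, 164], [118, 146, 161], [116, 145, 161], [116, 146, 162]]
tin (array([462.2, -31.7]), array([46.2, 46.4]), 23.3) [462.44723921 -31.39194944 259.95015692] [-66.   30.3]
```

The jar stands in its place, about (68.7, -29) in the caddy frame. The caddy slid about 5 mm because the gripper linkage brushed the bar. I'll re-grasp the tin higher so the linkage passes above the bar, and compute the shifted caddy pose first.

Run:
```python
from h import *
B=np.load("w_gap2.npz")
c,s=np.cos(CY),np.sin(CY); R=np.array([[c,s],[-s,c]])
loc=lambda p,z:((world(B,p,z)-C)@R.T).round(1).tolist()
print("cam",((B["position"][:2]-C)@R.T).round(1))
print(loc([(245,142.5),(320,144.5),(420,147)],0))
y=CY+pi/2; t=np.array([478.6,273.3]); ty=np.radians(111.7)
down([*t,200],ty); print(bot.movel([*t,73],max_speed=120,threshold=8)); log("down")
bot.grip(0.75); bot.movel([*t,87]); bot.grip(0.0,45); log("regrip")
bot.movel([*t,260]); log("up")
C2=cad(-5,0)
down([*(C2+[-220*0+0,0]),330],1.92) if False else None
```

```text
cam [-66.  110.4]
[[-101.2, 60.3], [-23.7, 58.3], [80.8, 56.3]]
True
down 22.74 [477.4 272.2  73.6] op 0.552 f 47.6 [-0.6  0.6  4.5]
regrip 23.59 [478.4 273.2  86.9] op 0.553 f 46.3 [-0.5  0.2  3.8]
up 24.89 [478.  273.1 259. ] op 0.552 f 46.3 [ 0.3  0.1 -1.1]
```

```bash
python3 - <<'E'
from h import *
print(cad(-6,-2).round(1))
E
sed -i 's/^C=.*/C=np.array([530.1,-37.9]); CY=np.radians(21.95)/' h.py
python3 - <<'E'
from meas import *
y=CY+pi/2
g=cad(-67,29.5); down([*g,275],y); bot.dwell(.2); log("over"); B,ib=snap("wrist","w_gap3")
hsv=cv2.cvtColor(ib,cv2.COLOR_BGR2HSV)
w=(hsv[...,0]>8)&(hsv[...,0]<28)&(hsv[...,1]>60)&(hsv[...,2]>70)
c,s=np.cos(CY),np.sin(CY); R=np.array([[c,s],[-s,c]])
loc=lambda p,z:((world(B,p,z)-C)@R.T).round(1).tolist()
print(pix(B,[[*cad(-101,60),40],[*cad(101,60),40],[*cad(8,20),133]]).round(0).tolist())
for k in (250,290,320,400,430):
    v=np.where(w[100:190,k])[0]+100; print("col",k,v.min(),loc([(k,v.min()-.5)],0))
for r in (160,170,180,190):
    v=np.where(w[r,200:480])[0]+200; print("row",r,v.min(),v.max(),loc([(v.min()-.5,r),(v.max()+.5,r)],40))
E
```

```text
[530.1 -37.9]
over 26.27 [457.2 -34.6 274.9] op 0.554 f 46.3 [ 0.  -0.5 -1.4]
[[244.0, 146.0], [451.0, 147.0], [377.0, 216.0]]
col 250 141 [[-98.0, 60.2]]
col 290 141 [[-55.2, 60.2]]
col 320 141 [[-23.1, 60.3]]
col 400 142 [[63.1, 59.7]]
col 430 142 [[95.8, 60.0]]
row 160 246 449 [[-99.7, 46.2], [101.3, 47.0]]
row 170 246 384 [[-100.0, 36.3], [37.4, 36.7]]
row 180 246 383 [[-100.2, 26.2], [37.3, 26.5]]
row 190 246 386 [[-100.5, 15.9], [41.2, 16.2]]
```

The pose fits within 1 mm, so I'll lower the tin.

Run:
```python
from h import *
g=cad(-67,29.5)
bot.movel([*g,160],max_speed=150); print(bot.movel([*g,91],max_speed=45,threshold=8)); log("down",g.round(1))
bot.grip(0.72); log("open")
```

```text
True
down [456.9 -35.6] 28.69 [456.8 -35.6  91.8] op 0.555 f 46.8 [-1.2 -0.4  4.9]
open 28.98 [454.9 -35.5  90.8] op 0.717 f 0.0 [-4.9 -2.2  2.7]
```

Run:
```python
from h import *
g=cad(-67,29.5)
bot.grip(0.64); log("part"); bot.movel([*g,150],max_speed=60); log("up")
bot.grip(0.6); p=cad(0,-40); down([*p,330],CY+pi/2); bot.dwell(.2); log("over"); r=snap("wrist","w_chk"); np.savez("w_chk.npz",im=r[1],**r[0])
m,im=snap("side","side1")
im=cv2.resize(im[180:300,230:370],None,fx=4,fy=4,interpolation=cv2.INTER_CUBIC)
cv2.imwrite("pics/pair.png",np.vstack([np.hstack([cv2.resize(r[1],(480,360)),np.zeros((360,80,3),np.uint8)]),np.zeros((0,560,3),np.uint8)]) if False else np.hstack([cv2.resize(r[1],(400,300)),cv2.resize(im,(400,300))]))
```

```text
part 29.23 [456.5 -35.3  91. ] op 0.638 f 0.0 [ 0.9 -0.8 -0.6]
up 30.36 [456.6 -35.5 149.6] op 0.644 f 0.0 [0.4 0.1 0.1]
over 31.61 [544.  -74.6 328.4] op 0.6 f 0.0 [-0.2 -0.5  0.5]
```

View pics/pair.png

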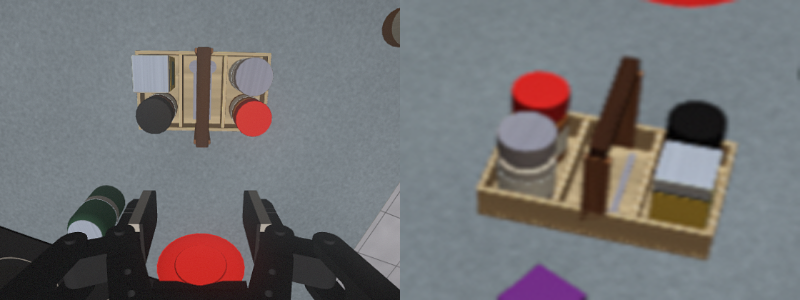

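All four things stand in the caddy: tin at upper left, pepper at lower left, salt at upper right, jar at lower right. I'll measure the bar next, then grip and lift.

Run:
```python
from meas import *
B=np.load("w_chk.npz"); ib=B["im"]
bm=near(ib,(284,133),25)
c,s=np.cos(CY),np.sin(CY); R=np.array([[c,s],[-s,c]])
loc=lambda p,z:((world(B,p,z)-C)@R.T).round(1).tolist()
print("cam",((B["position"][:2]-C)@R.T).round(1))
for r in (85,100,115,130,145,160,175): v=np.where(bm[r])[0]; print("bar",v.min(),v.max(),loc([(v.min()-.5,r),(v.max()+.5,r)],133))
v=np.where(bm.sum(1)>5)[0]; print(v.min(),v.max(),loc([(284,v.min()),(284,v.max())],133))
hsv=cv2.cvtColor(ib,cv2.COLOR_BGR2HSV)
w=(hsv[...,0]>8)&(hsv[...,0]<28)&(hsv[...,1]>60)&(hsv[...,2]>70)
for k in (240,260,310,330,350):
    q=np.where(w[50:120,k])[0]+50; print("col",k,q.min(),loc([(k,q.min()-.5)],0))
```

```text
cam [-1.  40.4]
bar 276 293 [[-4.7, 46.4], [10.1, 46.4]]
bar 276 293 [[-4.8, 34.5], [10.2, 34.5]]
bar 276 293 [[-4.8, 22.3], [10.3, 22.3]]
bar 276 292 [[-4.8, 9.9], [9.6, 9.9]]
bar 275 292 [[-5.7, -2.8], [9.8, -2.8]]
bar 275 291 [[-5.8, -15.8], [9.0, -15.8]]
bar 256 308 [[-22.6, -29.2], [24.1, -29.1]]
66 205 [[2.2, 61.2], [2.7, -56.7]]
col 240 72 [[-47.2, 63.9]]
col 260 72 [[-24.1, 63.8]]
col 310 73 [[33.6, 62.8]]
col 330 73 [[56.7, 62.9]]
col 350 74 [[79.9, 61.9]]
```

Run:
```python
from h import *
g=cad(2.3,1.5); y=CY-0.016+pi/2
bot.grip(0.5); down([*g,200],y); print(bot.movel([*g,124],max_speed=80,threshold=8)); log("at bar")
bot.grip(0.0,110); log("grip"); bot.dwell(.3); log("held")
bot.movel([*g,150],max_speed=40); log("lift1"); bot.movel([*g,240],max_speed=60); bot.dwell(1); log("lift2")
m,im=snap("side","side2"); r=snap("wrist","w_fin")[1]
cv2.imwrite("pics/fin.png",np.hstack([cv2.resize(r,(400,300)),cv2.resize(im[100:340,180:500],(400,300))]))
```

```text
False
at bar 33.67 [532.1 -35.7 124.5] op 0.5 f 0.0 [ 0.3 -1.1  0.2]
grip 34.03 [531.9 -35.8 124.8] op 0.164 f 107.9 [-0.8 -0.2  5.4]
held 34.33 [531.9 -35.8 124.8] op 0.163 f 108.0 [-1.3  0.2  6.3]
lift1 35.13 [531.5 -35.6 149.9] op 0.165 f 107.3 [-0.4 -0.9 -6.6]
lift2 37.78 [531.7 -35.6 240. ] op 0.165 f 107.4 [ 0.5  0.8 -8.3]
```

View pics/fin.png

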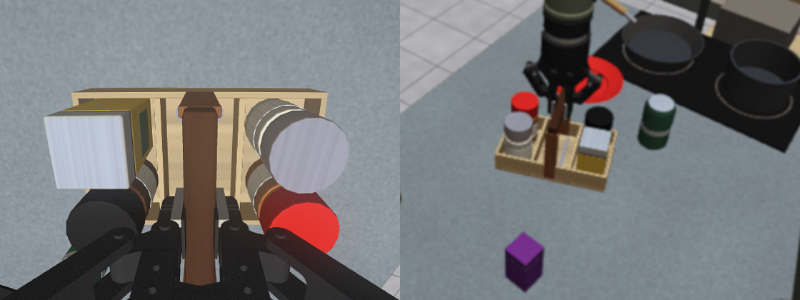

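The caddy hangs level about 115 mm up, with all four things in it, and the wrist carries about 8 N, which matches the full load. I'm handing in.

```bash
python3 -c "
from bench import bot
print(bot.sign_off())"
```

```text
the job is handed in; nothing more can be done
None
```

The job is handed in: jar and tin are packed, and the arm holds the caddy by its bar, level and about 115 mm above the worktop, with all four things in it; the judge returned no verdict.

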